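# Push a terminal strip home in the clamping jig and lock the stop

### The arm

A 6-joint arm with a two-finger parallel gripper is mounted at the origin on a cart in front of the work surface, level with it; the furniture and walls round the work are solid. World frame = base frame: x ahead of the robot, y to its left, z up, the work surface at z = 0. Lengths are in m, angles in rad, forces in N, time in s.
With the tool pointing down it reaches from about 0.25 to 0.85 m from the base axis. Payload 12.5 kg.
Tool frame: the origin (TCP) lies at the very end of the fingers, on their centre line; the grasp point (between the pads) lies 19 mm behind it; x points along the fingers, y is the direction in which the jaws open and shut, and the axes are right-handed (so a half turn about x gives the same grasp; the last joint's range is limited). The gripper opens to 93 mm and grips with 3 to 60 N. Pads are 15 mm wide; open, the fingers measure 128 mm over their backs; the gripper's body (75 mm by 188 mm) begins 65 mm behind the grasp point.
Start: joints at [-1.252, 0.351, 1.652, -0, 1.139, -0.085], TCP at [0.216, -0.506, 0.219] pointing down, gripper open.
Joint ranges: [-2.75, 2.75], [-0.79, 2.1], [0.01, 2.65], [-1.57, 4.71], [0.07, 3.14], [-2.87, 2.87]. Speed limits (rad/s): [2.22, 2.22, 2.79, 3.14, 3.14, 3.14].

### API

Orientations are given as a unit quaternion [w, x, y, z].
In Python, from bench import ctrl, eyes, order gives the robot as it stands.
- The arm moves only by the tool arm_command, never from a script. Its argument "motion" is a list of rows, each an object of numbers: "x", "y", "z": the shift along the tool's x, y, z in cm; "rx", "ry", "rz": the turn, a rotation vector about the tool's x, y, z in degrees; "claw": the closure, from -1 (fully open) to 1 (shut). In form: [{"x": .., "y": .., "z": .., "rx": .., "ry": .., "rz": .., "claw": ..}, ...]. A call has exactly 8 rows; each row shifts and turns the pose as measured when the row begins, along the tool's axes as they then stand; what a row does not reach is not made up. A row lasts 1/10 s, in which the tool goes at most 50 mm and 8.59 degrees, less where a joint would pass 70% of its speed; a pose out of reach is approached as far as the arm can. A call is refused whole if a number of a shift passes 5 or a number of a turn 8.59, either way. A call with a gripper value outside its range is refused whole. The fingers move at their own pace and stop on an object; "squeeze" is the grip in N (left out, the last holds). Time passes only in rows, so rows that do not move let the fingers close, or fill a call up. It gives the time, the measured TCP pose, the force and the opening at its end, in the units of the state.
- ctrl.sense(): the state, without advancing time (a new reading comes with each control period).
- eyes.capture(name): name is "scene" or "top" or "wrist"; returns a dict with "img" (420x560x3 uint8, red, green, blue), "intrinsics" (3x3 intrinsics, pixels), "world_to_cam" (4x4, takes a point from world to camera coordinates). Camera axes: x right, y down, z forward; pixel columns grow to the right and rows downward; lengths in m; the calibration is good to about 2 mm. A picture is of the moment at which its call begins. There is no depth.
- order.finish_job(): hands the job in, once; it reports no verdict.
The state is a dict: "t": time; "joints": joint angles; "qvel": joint speeds; "tau": joint torques, N m; "eef_pos": TCP position; "ee_rot": TCP orientation; "force": force on the tool from outside, world axes, zero at the start; "ft_torque": the same for the moment, N m; "grip_width": opening from 0.0 (shut) to 1.0 (fully open).
Only numpy, scipy, OpenCV 4.12 (cv2) and the standard library are available. Lean on these libraries where they do the work, as an engineer would, in place of code of your own. Each camera call takes 0.05 s, during which the arm holds its last target. There are 200 camera calls.

### The job

Slide the grey carriage of the blue jig along its rail so that it pushes the white terminal strip fully home against the end stop, then lock the carriage there by tightening its black clamp knob clockwise until it is felt to be firmly tight, without forcing it. Leave the other things on the bench where they lie.

Things in the scene. Friction and masses are not known exactly. Their poses are not given: they have to be found in the camera images.
- jig: Clamping jig fixed to the bench: blue base plate 80 x 300 x 12 mm. Origin: centre of its underside; x across, y along the rail towards the end stop, z up. A channel 24 mm wide between steel guides (top 24 mm up) runs along y at x = +21 mm, floor 18 mm up. The aluminium end stop (70 x 22 mm, top 50 mm up) closes its +y end. The steel rail (18 mm wide) lies at x = -17 mm, on the robot's side.
- stop_face (a point): The face of the end stop that looks to -y of the jig, on the channel's centre line, 26 mm above the bench. Axes as the jig's.
- terminal_strip: White terminal strip, 18 x 72 x 17 mm, loose, lying in the channel between the carriage and the end stop with its long (y) axis along the channel. Origin: centre of its underside. Home means that its end touches the end stop, its origin then 36 mm before the stop face.
- jaw_face (a point): Centre of the carriage's steel jaw face (looks to +y of the jig), 30 mm above the bench; it pushes the strip. Axes as the jig's. With the strip home and touched it is 72 mm before the stop face.
- carriage (a joint): Travel in m of the grey carriage (70 mm across x 50 mm along the rail, top 53 mm above the bench, washer 56 mm) along +y of the jig; 0 away from the stop, 0.123 when it holds the strip home. Drags with 1.2 N while the clamp is loose; turning or regrasping the loose knob can shift it back, so keep it pushed home (6 N will do).
- knob_grip (a point): On the clamp knob's axis, on top of the carriage, 80 mm above the bench, 17 mm to the jig's -x side of the carriage's centre. The knob is a black upright bar 50 mm long (along this point's x axis, which turns with it), 12 mm thick (its y) and 28 mm high (64 to 92 mm above the bench), to be pinched across its thickness; red mark on top at its +x end. Its z is up.
- knob (a joint): Turn of the clamp knob in rad, growing clockwise from above, which tightens. Starts loose (0 to 0.6). Turning drags with 0.16 N m; in a pause the holding hand feels only the clamp's push-back (+ about vertical): 0 while loose, then growing 0.24 N m per rad. Firmly tight: 0.10 to 0.20 N m; least that holds 0.05; over 0.3 is forcing. Stays where left (at most 0.16). Needs regrasps.
- shoe: The clamp's brass pressure pad, hidden in the carriage under the knob, driven down 2 mm per rad of knob turn. It meets the rail at a knob value that differs from jig to jig, anywhere from about 1.5 to 3.3 rad, and can only be felt. Its press on the rail in N is the push-back torque / 0.002 m.
- switch_0: Rocker switch with a red rocker, 34 x 31 x 25 mm, loose on the bench, beyond the end stop. A bystander.
- lug_box: Small white carton with a blue end band, 50 x 68 x 34 mm, loose on the bench beyond the jig's other end. A bystander.
- nippers: Side cutters with red grips, 51 x 144 x 11 mm, lying loose on the right of the bench. A bystander.
Not all that is in view belongs to the job. Leave any brown look-alike of the terminal_strip alone.

How it is judged:
On the way, in this order (a step that is already met when the one before it is completed fails the run):
1. the strip is pushed home against the end stop, with the carriage's jaw against it (y of terminal_strip in the frame of stop_face above -0.038 m and y of jaw_face in the frame of stop_face above -0.0745 m), for 0.2 s.
2. the clamp is tight with the strip home (contact force between shoe and anything else above 25 N and y of jaw_face in the frame of stop_face above -0.0745 m), for 0.2 s.
At the end, for the whole second after the job is handed in: The strip lies in the channel with its end within 2 mm of the end stop, the jaw is within 2.5 mm of its home place against the strip, and the clamp presses on the rail with more than 25 N (the knob about 0.2 rad or more past first touch); the strip is at rest (all of step 2 and y of terminal_strip in the frame of stop_face above -0.038 m and x of terminal_strip in the frame of stop_face between -0.005 and 0.005 m and z of terminal_strip in the frame of stop_face below -0.004 m and linear speed of terminal_strip below 0.01 m/s).
It fails at once if the clamp is forced (more than 150 N on the rail) (contact force between shoe and anything else above 150 N).
It fails at once if a bystander is moved by more than 30 mm (distance of any of switch_0, lug_box, nippers from where it was at the start of the episode above 0.03 m).
It also fails if it takes over 64 s, if anything falls off the work surface, if the arm or the gripper's body presses on something with over 40 N, if the wrist force passes 120 N, or if a joint passes its speed limit or range.

## Working session

There is one attempt and no reset: what is moved stays moved. The work goes in short steps, Python scripts to look and compute and a tool call to move; the robot and the scene stay as the last step left them, time stands still between calls to the robot, and variables do not carry over. Pictures are saved under pics/ and viewed, about 8 in all and at most 12, crops included, and the job is handed in when it is done.

Besides the shell and the picture viewer there is one more tool, called as name(argument=value, ...) on one line, values as JSON. arm_command: Moves the arm, as the interface text tells. Its arguments: {"type":"object","properties":{"motion":{"type":"array","items":{"type":"object","properties":{"x":{"type":"number"},"y":{"type":"number"},"z":{"type":"number"},"rx":{"type":"number"},"ry":{"type":"number"},"rz":{"type":"number"},"claw":{"type":"number"}}}},"squeeze":{"type":"number"}},"required":["motion"]}

```bash
mkdir -p pics; python3 - <<'E'
from bench import ctrl, eyes
import cv2,numpy as np
for n in ("scene","top"):
    c=eyes.capture(n); cv2.imwrite(f"pics/{n}0.png",c["img"][:,:,::-1]); print(n,c["intrinsics"].round(1).tolist(),c["world_to_cam"].round(4).tolist())
s=ctrl.sense(); print({k:np.round(v,3).tolist() for k,v in s.items()})
E
```

```text
scene [[511.0, 0.0, 275.7], [0.0, 511.0, 210.1], [0.0, 0.0, 1.0]] [[-0.3692, -0.9291, -0.0219, 0.003], [-0.4374, 0.1944, -0.878, 0.3124], [0.82, -0.3146, -0.4782, 1.2513], [0.0, 0.0, 0.0, 1.0]]
top [[529.3, 0.0, 275.1], [0.0, 529.3, 198.7], [0.0, 0.0, 1.0]] [[0.0027, -0.9999, 0.0113, -0.2034], [-0.9921, -0.0041, -0.1257, 0.5093], [0.1257, -0.0109, -0.992, 1.3935], [0.0, 0.0, 0.0, 1.0]]
{'t': 0.1, 'joints': [-1.252, 0.351, 1.652, -0.0, 1.139, -0.085], 'qvel': [-0.0, -0.001, -0.002, 0.001, 0.001, 0.001], 'tau': [0.0, -49.803, -28.571, 0.07, 0.024, -0.0], 'eef_pos': [0.216, -0.505, 0.218], 'ee_rot': [-0.141, -0.693, -0.142, 0.693], 'force': [0.922, 1.156, -0.066], 'ft_torque': [0.02, 0.013, -0.009], 'grip_width': 0.998}
```

View pics/top0.png

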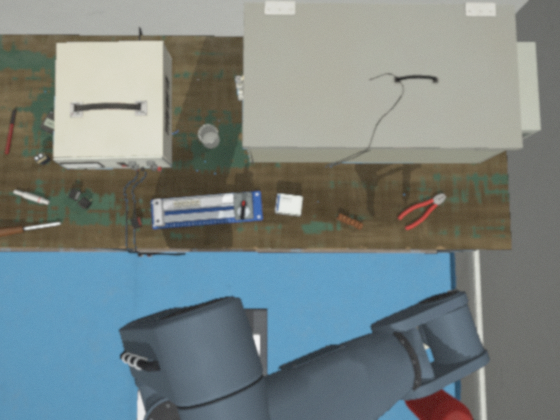

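View pics/scene0.png

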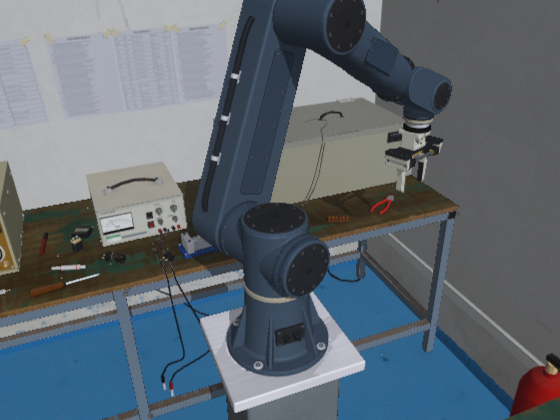

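The top view shows the jig at cols 152–262, rows 192–227. The carriage and knob are near (243,207), the box at (289,205), and the end stop is the left end. I'll enlarge that area.

```bash
python3 - <<'E'
import cv2
i=cv2.imread("pics/top0.png")[180:240,145:275]; cv2.imwrite("pics/c1.png",cv2.resize(i,None,fx=6,fy=6,interpolation=cv2.INTER_CUBIC))
E
```

```text
(no output)
```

View pics/c1.png

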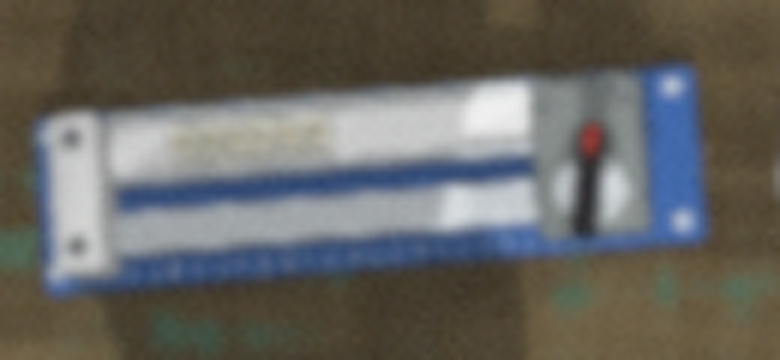

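The crop shows the base-plate corners at (38,118), (692,66), (706,240) and (48,293). The knob bar runs from (585,230) to the red end at (593,130).

```bash
cat > h.py <<'E'
import numpy as np
def ray(c,uv,z):
    K=np.array(c["intrinsics"]);T=np.array(c["world_to_cam"]);R,t=T[:3,:3],T[:3,3]
    d=R.T@np.linalg.inv(K)@np.array([uv[0],uv[1],1.]);o=-R.T@t
    return o+d*(z-o[2])/d[2]
def proj(c,p):
    T=np.array(c["world_to_cam"]);q=np.array(c["intrinsics"])@(T[:3,:3]@p+T[:3,3]);return q[:2]/q[2]
def st(s):
    from scipy.spatial.transform import Rotation as Ro
    w=s["ee_rot"];R=Ro.from_quat([w[1],w[2],w[3],w[0]]).as_matrix()
    print("t",round(s["t"],2),"p",np.round(s["eef_pos"],4),"F",np.round(s["force"],2),"M",np.round(s["ft_torque"],3),"g",round(float(s["grip_width"]),3),"j",np.round(s["joints"],2))
    print(R.round(3).tolist(),"yaw of tool y",np.degrees(np.arctan2(R[1,1],R[0,1])).round(2))
    return R
E
python3 - <<'E'
from h import *; from bench import ctrl,eyes
c=eyes.capture("top"); f=lambda u,v,z:ray(c,(145+u/6-.4,180+v/6-.4),z)
P=[f(*p,.012) for p in((38,118),(692,66),(706,240),(48,293))]
for p in P: print(p.round(4))
m=np.mean(P,0); y=(P[0]+P[3]-P[1]-P[2])[:2]; a=np.arctan2(-y[0],y[1]);print("centre",m.round(4),"yaw",np.degrees(a).round(2),[np.linalg.norm(P[0]-P[1]).round(3),np.linalg.norm(P[1]-P[2]).round(3)])
k0,k1=f(585,230,.092),f(593,130,.092);print("knob ends",k0,k1,(k0+k1)/2)
R=np.array([[np.cos(a),-np.sin(a)],[np.sin(a),np.cos(a)]])
print("knob in jig",R.T@((k0+k1)/2-m)[:2]); st(ctrl.sense())
for u in((535,75),(640,75),(650,232),(540,240)):print("car",R.T@(f(*u,.053)-m)[:2])
print("stop",R.T@(f(105,120,.05)-m)[:2],R.T@(f(115,270,.05)-m)[:2])
E
```

```text
[0.5097 0.137  0.012 ]
[ 0.5349 -0.1601  0.012 ]
[ 0.4552 -0.167   0.012 ]
[0.4301 0.13   0.012 ]
centre [ 0.4825 -0.015   0.012 ] yaw 4.83 [np.float64(0.298), np.float64(0.08)]
knob ends [ 0.45235172 -0.11621971  0.092     ] [ 0.49551342 -0.11920458  0.092     ] [ 0.47393257 -0.11771214  0.092     ]
knob in jig [-0.01715352 -0.1015852 ]
t 0.15 p [ 0.2161 -0.5055  0.2183] F [ 0.75 -0.58 -0.32] M [-0.009 -0.014  0.048] g 0.997 j [-1.25  0.35  1.65  0.    1.14 -0.08]
[[-0.0, 0.393, -0.92], [0.001, -0.92, -0.393], [-1.0, -0.001, -0.0]] yaw of tool y -66.86
car [ 0.03566698 -0.07958032]
car [ 0.03194326 -0.12595618]
car [-0.03806366 -0.12504127]
car [-0.0376852  -0.07650464]
stop [0.03126125 0.1116562 ] [-0.0355492   0.11093253]
```

arm_command(motion=[{"y": -1.6,"z": -2.4,"claw": -1},{"y": -1.6,"z": -2.4,"claw": -1},{"y": -1.6,"z": -2.4,"claw": -1},{"y": -1.6,"z": -2.4,"claw": -1},{"y": -1.6,"z": -2.4,"claw": -1},{"y": -1.6,"z": -2.4,"claw": -1},{"y": -1.6,"z": -2.4,"claw": -1},{"y": -1.6,"z": -2.4,"claw": -1}])

```text
invalid input at $.motion[0]: expected keys x, y, z, rx, ry, rz, claw
```

arm_command(motion=[{"y": -1.6,"z": -2.4,"claw": -1},{"y": -1.6,"z": -2.4,"claw": -1},{"y": -1.6,"z": -2.4,"claw": -1},{"y": -1.6,"z": -2.4,"claw": -1},{"y": -1.6,"z": -2.4,"claw": -1},{"y": -1.6,"z": -2.4,"claw": -1},{"y": -1.6,"z": -2.4,"claw": -1},{"y": -1.6,"z": -2.4,"claw": -1}])

```text
invalid input at $.motion[0]: expected keys x, y, z, rx, ry, rz, claw
```

arm_command(motion=[{"rx": -8.5,"claw": -1},{"rx": -8.5,"claw": -1},{"rx": -8.5,"claw": -1},{"rx": -8.5,"claw": -1},{"rx": -8.5,"claw": -1},{"rx": -8.5,"claw": -1},{"rx": -8.5,"claw": -1},{"rx": -8.5,"claw": -1}])

```text
invalid input at $.motion[0]: expected keys x, y, z, rx, ry, rz, claw
```

arm_command(motion=[{"rx": -8.5,"claw": -1},{"rx": -8.5,"claw": -1},{"rx": -8.5,"claw": -1},{"rx": -8.5,"claw": -1},{"rx": -8.5,"claw": -1},{"rx": -8.5,"claw": -1},{"rx": -8.5,"claw": -1},{"rx": -8.5,"claw": -1}])

```text
invalid input at $.motion[0]: expected keys x, y, z, rx, ry, rz, claw
```

```bash
python3 - <<'E'
from h import *; from bench import ctrl,eyes
import cv2
s=ctrl.sense();R=st(s); print("to go tool cm",(R.T@(np.array([.4741,-.1175,.15])-s["eef_pos"])*100).round(2))
c=eyes.capture("wrist");cv2.imwrite("pics/w1.png",c["img"][:,:,::-1])
E
```

```text
t 0.15 p [ 0.2161 -0.5055  0.2183] F [ 0.75 -0.58 -0.32] M [-0.009 -0.014  0.048] g 0.997 j [-1.25  0.35  1.65  0.    1.14 -0.08]
[[-0.0, 0.393, -0.92], [0.001, -0.92, -0.393], [-1.0, -0.001, -0.0]] yaw of tool y -66.86
to go tool cm [  6.85 -25.54 -38.98]
```

All keys are required in every row.

arm_command(motion=[{"x": 0,"y": -1.6,"z": -2.4,"rx": 0,"ry": 0,"rz": 0,"claw": -1},{"x": 0,"y": -1.6,"z": -2.4,"rx": 0,"ry": 0,"rz": 0,"claw": -1},{"x": 0,"y": -1.6,"z": -2.4,"rx": 0,"ry": 0,"rz": 0,"claw": -1},{"x": 0,"y": -1.6,"z": -2.4,"rx": 0,"ry": 0,"rz": 0,"claw": -1},{"x": 0,"y": -1.6,"z": -2.4,"rx": 0,"ry": 0,"rz": 0,"claw": -1},{"x": 0,"y": -1.6,"z": -2.4,"rx": 0,"ry": 0,"rz": 0,"claw": -1},{"x": 0,"y": -1.6,"z": -2.4,"rx": 0,"ry": 0,"rz": 0,"claw": -1},{"x": 0,"y": -1.6,"z": -2.4,"rx": 0,"ry": 0,"rz": 0,"claw": -1}])

```text
t: 1.0
eef_pos: [0.3447, -0.3072, 0.2172]
ee_rot: [-0.139, -0.693, -0.141, 0.693]
force: [0.1, -0.5, -0.1]
grip_width: 1.001
```

arm_command(motion=[{"x": 0,"y": -1.6,"z": -2.4,"rx": 0,"ry": 0,"rz": 0,"claw": -1},{"x": 0,"y": -1.6,"z": -2.4,"rx": 0,"ry": 0,"rz": 0,"claw": -1},{"x": 0,"y": -1.6,"z": -2.4,"rx": 0,"ry": 0,"rz": 0,"claw": -1},{"x": 0,"y": -1.6,"z": -2.4,"rx": 0,"ry": 0,"rz": 0,"claw": -1},{"x": 0,"y": -1.6,"z": -2.4,"rx": 0,"ry": 0,"rz": 0,"claw": -1},{"x": 0,"y": -1.6,"z": -2.4,"rx": 0,"ry": 0,"rz": 0,"claw": -1},{"x": 0,"y": -1.6,"z": -2.4,"rx": 0,"ry": 0,"rz": 0,"claw": -1},{"x": 0,"y": -1.6,"z": -2.4,"rx": 0,"ry": 0,"rz": 0,"claw": -1}])

```text
t: 1.8
eef_pos: [0.4758, -0.1055, 0.2173]
ee_rot: [-0.139, -0.693, -0.141, 0.693]
force: [0.5, -0.6, 0.6]
grip_width: 0.998
```

arm_command(motion=[{"x": 0,"y": 0,"z": 0,"rx": -8.5,"ry": 0,"rz": 0,"claw": -1},{"x": 0,"y": 0,"z": 0,"rx": -8.5,"ry": 0,"rz": 0,"claw": -1},{"x": 0,"y": 0,"z": 0,"rx": -8.5,"ry": 0,"rz": 0,"claw": -1},{"x": 0,"y": 0,"z": 0,"rx": -8.5,"ry": 0,"rz": 0,"claw": -1},{"x": 0,"y": 0,"z": 0,"rx": -8.5,"ry": 0,"rz": 0,"claw": -1},{"x": 0,"y": 0,"z": 0,"rx": -8.5,"ry": 0,"rz": 0,"claw": -1},{"x": 0,"y": 0,"z": 0,"rx": -8.5,"ry": 0,"rz": 0,"claw": -1},{"x": 0,"y": 0,"z": 0,"rx": -8.5,"ry": 0,"rz": 0,"claw": -1}])

```text
t: 2.6
eef_pos: [0.4769, -0.1016, 0.2162]
ee_rot: [0.506, 0.492, 0.509, -0.492]
force: [-0.3, 0.1, -1.0]
grip_width: 1.0
```

arm_command(motion=[{"x": 0,"y": 0,"z": 0,"rx": -8.5,"ry": 0,"rz": 0,"claw": -1},{"x": 0,"y": 0,"z": 0,"rx": -8.5,"ry": 0,"rz": 0,"claw": -1},{"x": 0,"y": 0,"z": 0,"rx": -8.5,"ry": 0,"rz": 0,"claw": -1},{"x": 0,"y": 0,"z": 0,"rx": -8.5,"ry": 0,"rz": 0,"claw": -1},{"x": 0,"y": 0,"z": 0,"rx": -8.5,"ry": 0,"rz": 0,"claw": -1},{"x": 0,"y": 0,"z": 0,"rx": -8.5,"ry": 0,"rz": 0,"claw": -1},{"x": 0,"y": 0,"z": 0,"rx": -8.5,"ry": 0,"rz": 0,"claw": -1},{"x": 0,"y": 0,"z": 0,"rx": -8.5,"ry": 0,"rz": 0,"claw": -1}])

```text
t: 3.4
eef_pos: [0.4761, -0.1014, 0.2153]
ee_rot: [0.695, 0.12, 0.699, -0.118]
force: [-0.5, 0.4, 0.4]
grip_width: 0.997
```

```bash
python3 - <<'E'
from h import *; from bench import ctrl,eyes
import cv2
s=ctrl.sense();R=st(s); print("to go tool cm",(R.T@(np.array([.4741,-.1175,.15])-s["eef_pos"])*100).round(2))
c=eyes.capture("wrist");cv2.imwrite("pics/w1.png",c["img"][:,:,::-1])
E
```

```text
t 3.4 p [ 0.4761 -0.1014  0.2153] F [-0.49  0.38  0.44] M [ 0.053 -0.114  0.038] g 0.997 j [-0.31  0.24  1.81  0.    1.1  -1.54]
[[-0.005, 0.332, 0.943], [0.004, 0.943, -0.332], [-1.0, 0.002, -0.006]] yaw of tool y 70.59
to go tool cm [ 6.52 -1.6   0.39]
```

arm_command(motion=[{"x": 0,"y": 0,"z": 0,"rx": -7.7,"ry": 0,"rz": 0,"claw": -1},{"x": 0,"y": 0,"z": 0,"rx": -7.7,"ry": 0,"rz": 0,"claw": -1},{"x": 1,"y": -0.5,"z": 0,"rx": 0,"ry": 0,"rz": 0,"claw": -1},{"x": 1,"y": -0.5,"z": 0,"rx": 0,"ry": 0,"rz": 0,"claw": -1},{"x": 1,"y": -0.3,"z": 0,"rx": 0,"ry": 0,"rz": 0,"claw": -1},{"x": 1,"y": -0.3,"z": 0,"rx": 0,"ry": 0,"rz": 0,"claw": -1},{"x": 1,"y": 0,"z": 0,"rx": 0,"ry": 0,"rz": 0,"claw": -1},{"x": 0,"y": 0,"z": 0,"rx": 0,"ry": 0,"rz": 0,"claw": -1}])

```text
t: 4.25
eef_pos: [0.4736, -0.1186, 0.1592]
ee_rot: [0.704, 0.028, 0.709, -0.025]
force: [-0.4, -0.2, -0.5]
grip_width: 1.0
```

```bash
python3 - <<'E'
from h import *; from bench import ctrl,eyes
import cv2
s=ctrl.sense();R=st(s); print("to go tool cm",(R.T@(np.array([.4741,-.1175,.061])-s["eef_pos"])*100).round(2))
c=eyes.capture("wrist");cv2.imwrite("pics/w2.png",c["img"][:,:,::-1])
print(proj(c,np.array([.4741,-.1175,.092])),proj(c,np.array([.4524,-.116,.092])),proj(c,np.array([.4955,-.119,.092])))
np.savez("w2.npz",**{k:np.array(c[k]) for k in("intrinsics","world_to_cam")})
E
```

```text
t 4.25 p [ 0.4736 -0.1186  0.1592] F [-0.39 -0.24 -0.5 ] M [ 0.066 -0.138  0.002] g 1.0 j [-0.34  0.32  1.86  0.    0.97 -1.84]
[[-0.008, 0.075, 0.997], [0.005, 0.997, -0.075], [-1.0, 0.004, -0.008]] yaw of tool y 85.67
to go tool cm [9.82 0.07 0.12]
[282.24250351 216.88174315] [282.12382298 189.90593959] [282.32932865 242.42073432]
```

View pics/w2.png

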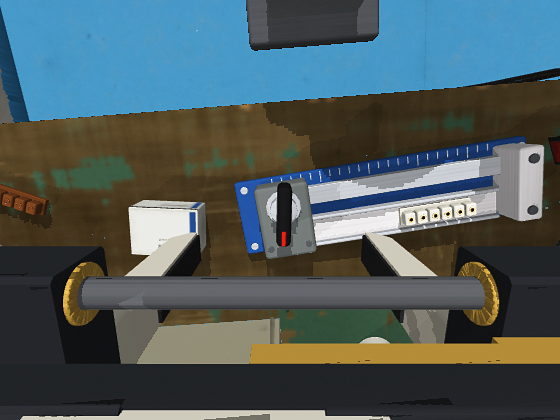

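The wrist view shows the knob bar's top from (285,183) to the red end at (287,245), close to the predicted centre (282,217). The box's near edge is at col 205, by the left finger, so I'll go down with the gripper half shut.

```bash
python3 - <<'E'
from h import *
c=dict(np.load("w2.npz"));a=ray(c,(285,184),.092);b=ray(c,(287,245),.092)
print(a,b,(a+b)/2,np.linalg.norm(a-b),np.degrees(np.arctan2(b[1]-a[1],b[0]-a[0])),"box",ray(c,(205,203),.034),ray(c,(205,252),.0))
E
```

```text
[ 0.44793648 -0.11343898  0.092     ] [ 0.49799705 -0.1153806   0.092     ] [ 0.47296677 -0.11440979  0.092     ] 0.050098214873694966 -2.221130335414398 box [ 0.47036737 -0.19247835  0.034     ] [ 0.5341017  -0.20895271  0.        ]
```

arm_command(motion=[{"x": 0,"y": 0.1,"z": 0.1,"rx": 0,"ry": 0,"rz": 0,"claw": 0.2},{"x": 0,"y": 0,"z": 0,"rx": 0,"ry": 0,"rz": 0,"claw": 0.2},{"x": 1,"y": 0,"z": 0,"rx": 0,"ry": 0,"rz": 0,"claw": 0.2},{"x": 1,"y": 0,"z": 0,"rx": 0,"ry": 0,"rz": 0,"claw": 0.2},{"x": 1,"y": 0,"z": 0,"rx": 0,"ry": 0,"rz": 0,"claw": 0.2},{"x": 1,"y": 0,"z": 0,"rx": 0,"ry": 0,"rz": 0,"claw": 0.2},{"x": 0,"y": 0,"z": 0,"rx": 0,"ry": 0,"rz": 0,"claw": 0.2},{"x": 0,"y": 0,"z": 0,"rx": 0,"ry": 0,"rz": 0,"claw": 0.2}])

```text
t: 5.1
eef_pos: [0.4752, -0.1171, 0.1167]
ee_rot: [0.704, 0.028, 0.709, -0.025]
force: [0.6, 0.0, 1.3]
grip_width: 0.409
```

arm_command(motion=[{"x": 0,"y": 0.25,"z": -0.2,"rx": -2,"ry": 0,"rz": 0,"claw": 0.2},{"x": 0.9,"y": 0,"z": 0,"rx": 0,"ry": 0,"rz": 0,"claw": 0.2},{"x": 0.9,"y": 0,"z": 0,"rx": 0,"ry": 0,"rz": 0,"claw": 0.2},{"x": 0.9,"y": 0,"z": 0,"rx": 0,"ry": 0,"rz": 0,"claw": 0.2},{"x": 0.9,"y": 0,"z": 0,"rx": 0,"ry": 0,"rz": 0,"claw": 0.2},{"x": 0.9,"y": 0,"z": 0,"rx": 0,"ry": 0,"rz": 0,"claw": 0.2},{"x": 0.5,"y": 0,"z": 0,"rx": 0,"ry": 0,"rz": 0,"claw": 0.2},{"x": 0,"y": 0,"z": 0,"rx": 0,"ry": 0,"rz": 0,"claw": 0.2}])

```text
t: 5.9
eef_pos: [0.4732, -0.1146, 0.0621]
ee_rot: [0.705, 0.016, 0.709, -0.014]
force: [-0.3, -0.1, 0.6]
grip_width: 0.397
```

```bash
python3 - <<'E'
from h import *; from bench import ctrl,eyes
s=ctrl.sense();R=st(s); print("to go tool cm",(R.T@(np.array([.473,-.1145,.061])-s["eef_pos"])*100).round(2))
E
```

```text
t 5.9 p [ 0.4732 -0.1146  0.0621] F [-0.28 -0.11  0.6 ] M [ 0.063 -0.134 -0.019] g 0.397 j [-0.33  0.48  1.93  0.    0.74 -1.86]
[[-0.006, 0.043, 0.999], [0.004, 0.999, -0.043], [-1.0, 0.004, -0.007]] yaw of tool y 87.56
to go tool cm [ 0.11  0.01 -0.02]
```

arm_command(motion=[{"x": 0,"y": 0,"z": 0,"rx": 0,"ry": 0,"rz": 0,"claw": 1},{"x": 0,"y": 0,"z": 0,"rx": 0,"ry": 0,"rz": 0,"claw": 1},{"x": 0,"y": 0,"z": 0,"rx": 0,"ry": 0,"rz": 0,"claw": 1},{"x": 0,"y": 0,"z": 0,"rx": 0,"ry": 0,"rz": 0,"claw": 1},{"x": 0,"y": 0,"z": 0,"rx": 0,"ry": 0,"rz": 0,"claw": 1},{"x": 0,"y": 0,"z": 0,"rx": 0,"ry": 0,"rz": 0,"claw": 1},{"x": 0,"y": 0,"z": 0,"rx": 0,"ry": 0,"rz": 0,"claw": 1},{"x": 0,"y": 0,"z": 0,"rx": 0,"ry": 0,"rz": 0,"claw": 1}], squeeze=40)

```text
t: 6.7
eef_pos: [0.4733, -0.1147, 0.0622]
ee_rot: [0.705, 0.016, 0.709, -0.014]
force: [1.0, 0.2, -3.3]
grip_width: 0.242
```

arm_command(motion=[{"x": 0,"y": 0.4,"z": -0.05,"rx": 0,"ry": 0,"rz": 0,"claw": 1},{"x": 0,"y": 0.7,"z": -0.09,"rx": 0,"ry": 0,"rz": 0,"claw": 1},{"x": 0,"y": 0.7,"z": -0.09,"rx": 0,"ry": 0,"rz": 0,"claw": 1},{"x": 0,"y": 0.7,"z": -0.09,"rx": 0,"ry": 0,"rz": 0,"claw": 1},{"x": 0,"y": 0.7,"z": -0.09,"rx": 0,"ry": 0,"rz": 0,"claw": 1},{"x": 0,"y": 0.7,"z": -0.09,"rx": 0,"ry": 0,"rz": 0,"claw": 1},{"x": 0,"y": 0.7,"z": -0.09,"rx": 0,"ry": 0,"rz": 0,"claw": 1},{"x": 0,"y": 0.5,"z": -0.06,"rx": 0,"ry": 0,"rz": 0,"claw": 1}])

```text
t: 7.5
eef_pos: [0.4684, -0.059, 0.0622]
ee_rot: [0.705, 0.016, 0.709, -0.014]
force: [1.3, -1.6, -6.1]
grip_width: 0.242
```

```bash
python3 - <<'E'
from h import *; from bench import ctrl,eyes
s=ctrl.sense();R=st(s)
E
```

```text
t 7.5 p [ 0.4684 -0.059   0.0622] F [ 1.31 -1.57 -6.07] M [-0.18  -0.288  0.004] g 0.242 j [-0.23  0.46  1.97  0.    0.72 -1.76]
[[-0.006, 0.043, 0.999], [0.004, 0.999, -0.043], [-1.0, 0.003, -0.006]] yaw of tool y 87.55
```

```bash
python3 - <<'E'
from h import *; from bench import ctrl,eyes
import cv2
c=eyes.capture("wrist");i=c["img"][:,:,::-1];cv2.imwrite("pics/w3.png",i)
E
```

```text
(no output)
```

View pics/w3.png

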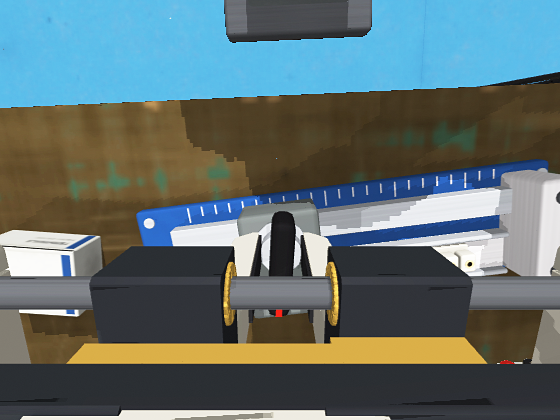

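```bash
python3 - <<'E'
import cv2
i=cv2.imread("pics/w3.png")[195:330,210:350];cv2.imwrite("pics/w3c.png",cv2.resize(i,None,fx=4.4,fy=4.4,interpolation=cv2.INTER_CUBIC))
E
```

```text
(no output)
```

View pics/w3c.png

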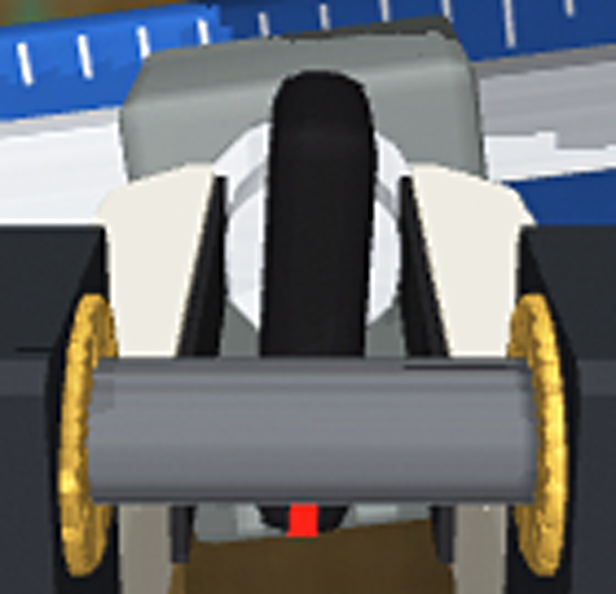

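The fingers stopped at about 22 mm opening, level with the white washer edges (cols 225 and 408 in the crop), and not on the bar (275–370). The tips seem to be catching the washer, so I'll open, lift 7 mm and close again.

arm_command(motion=[{"x": 0,"y": 0,"z": 0,"rx": 0,"ry": 0,"rz": 0,"claw": 0.3},{"x": 0,"y": 0,"z": 0,"rx": 0,"ry": 0,"rz": 0,"claw": 0.3},{"x": -0.7,"y": 0,"z": 0,"rx": 0,"ry": 0,"rz": 0,"claw": 0.3},{"x": 0,"y": 0,"z": 0,"rx": 0,"ry": 0,"rz": 0,"claw": 1},{"x": 0,"y": 0,"z": 0,"rx": 0,"ry": 0,"rz": 0,"claw": 1},{"x": 0,"y": 0,"z": 0,"rx": 0,"ry": 0,"rz": 0,"claw": 1},{"x": 0,"y": 0,"z": 0,"rx": 0,"ry": 0,"rz": 0,"claw": 1},{"x": 0,"y": 0,"z": 0,"rx": 0,"ry": 0,"rz": 0,"claw": 1}])

```text
t: 8.35
eef_pos: [0.4695, -0.0589, 0.0713]
ee_rot: [0.706, 0.017, 0.708, -0.014]
force: [-0.2, 1.4, 0.7]
grip_width: 0.126
```

```bash
python3 - <<'E'
from h import *; from bench import ctrl,eyes
s=ctrl.sense();R=st(s)
E
```

```text
t 8.35 p [ 0.4695 -0.0589  0.0713] F [-0.18  1.38  0.7 ] M [ 0.143 -0.13  -0.121] g 0.126 j [-0.22  0.44  1.96  0.    0.74 -1.76]
[[-0.004, 0.043, 0.999], [0.004, 0.999, -0.043], [-1.0, 0.003, -0.004]] yaw of tool y 87.51
```

arm_command(motion=[{"x": 0,"y": 0.4,"z": -0.05,"rx": 0,"ry": 0,"rz": 0,"claw": 1},{"x": 0,"y": 0.8,"z": -0.1,"rx": 0,"ry": 0,"rz": 0,"claw": 1},{"x": 0,"y": 0.8,"z": -0.1,"rx": 0,"ry": 0,"rz": 0,"claw": 1},{"x": 0,"y": 0.8,"z": -0.1,"rx": 0,"ry": 0,"rz": 0,"claw": 1},{"x": 0,"y": 0.8,"z": -0.1,"rx": 0,"ry": 0,"rz": 0,"claw": 1},{"x": 0,"y": 0.8,"z": -0.1,"rx": 0,"ry": 0,"rz": 0,"claw": 1},{"x": 0,"y": 0.5,"z": -0.06,"rx": 0,"ry": 0,"rz": 0,"claw": 1},{"x": 0,"y": 0.2,"z": -0.02,"rx": 0,"ry": 0,"rz": 0,"claw": 1}])

```text
t: 9.15
eef_pos: [0.4646, -0.0031, 0.0713]
ee_rot: [0.705, 0.016, 0.709, -0.014]
force: [-1.2, -2.4, 0.4]
grip_width: 0.124
```

```bash
python3 - <<'E'
from h import *; from bench import ctrl,eyes
s=ctrl.sense();R=st(s)
E
```

```text
t 9.15 p [ 0.4646 -0.0031  0.0713] F [-1.17 -2.41  0.42] M [-0.281 -0.057 -0.112] g 0.124 j [-0.11  0.43  1.98  0.    0.73 -1.64]
[[-0.004, 0.043, 0.999], [0.003, 0.999, -0.043], [-1.0, 0.003, -0.004]] yaw of tool y 87.56
```

arm_command(motion=[{"x": 0,"y": 0.2,"z": -0.02,"rx": 0,"ry": 0,"rz": 0,"claw": 1},{"x": 0,"y": 0.2,"z": -0.03,"rx": 0,"ry": 0,"rz": 0,"claw": 1},{"x": 0,"y": 0.2,"z": -0.02,"rx": 0,"ry": 0,"rz": 0,"claw": 1},{"x": 0,"y": 0.1,"z": -0.02,"rx": 0,"ry": 0,"rz": 0,"claw": 1},{"x": 0,"y": 0.1,"z": -0.01,"rx": 0,"ry": 0,"rz": 0,"claw": 1},{"x": 0,"y": 0.1,"z": -0.01,"rx": 0,"ry": 0,"rz": 0,"claw": 1},{"x": 0,"y": 0.1,"z": -0.01,"rx": 0,"ry": 0,"rz": 0,"claw": 1},{"x": 0,"y": 0.1,"z": -0.01,"rx": 0,"ry": 0,"rz": 0,"claw": 1}])

```text
t: 9.95
eef_pos: [0.4641, 0.0033, 0.0713]
ee_rot: [0.706, 0.012, 0.708, -0.016]
force: [-0.2, -10.4, 0.4]
grip_width: 0.123
```

```bash
python3 - <<'E'
from h import *; from bench import ctrl,eyes
s=ctrl.sense();R=st(s)
E
```

```text
t 9.95 p [0.4641 0.0033 0.0713] F [ -0.19 -10.39   0.37] M [-1.887  0.017 -0.128] g 0.123 j [-0.09  0.43  1.99 -0.01  0.73 -1.61]
[[-0.004, 0.041, 0.999], [-0.005, 0.999, -0.041], [-1.0, -0.006, -0.004]] yaw of tool y 87.67
```

arm_command(motion=[{"x": 0,"y": 0.1,"z": -0.01,"rx": 0,"ry": 0,"rz": 0,"claw": 1},{"x": 0,"y": 0.1,"z": -0.01,"rx": 0,"ry": 0,"rz": 0,"claw": 1},{"x": 0,"y": 0.1,"z": -0.01,"rx": 0,"ry": 0,"rz": 0,"claw": 1},{"x": 0,"y": 0.1,"z": -0.01,"rx": 0,"ry": 0,"rz": 0,"claw": 1},{"x": 0,"y": 0.1,"z": -0.01,"rx": 0,"ry": 0,"rz": 0,"claw": 1},{"x": 0,"y": 0.1,"z": -0.01,"rx": 0,"ry": 0,"rz": 0,"claw": 1},{"x": 0,"y": 0.1,"z": -0.01,"rx": 0,"ry": 0,"rz": 0,"claw": 1},{"x": 0,"y": 0.1,"z": -0.01,"rx": 0,"ry": 0,"rz": 0,"claw": 1}])

```text
t: 10.75
eef_pos: [0.464, 0.0034, 0.0713]
ee_rot: [0.706, 0.008, 0.708, -0.02]
force: [-0.3, -11.1, -0.3]
grip_width: 0.132
```

```bash
python3 - <<'E'
from h import *; from bench import ctrl,eyes
import cv2
s=ctrl.sense();R=st(s)
w=eyes.capture("wrist")["img"][:,:,::-1]; t=eyes.capture("top")["img"][185:235,140:260,::-1]
w=w[120:330,230:550]
cv2.imwrite("pics/m4.png",np.vstack([cv2.resize(w,(533,350)),cv2.resize(t,(533,222),interpolation=cv2.INTER_CUBIC)]))
E
```

```text
t 10.75 p [0.464  0.0034 0.0713] F [ -0.29 -11.09  -0.28] M [-1.681  0.003 -0.165] g 0.132 j [-0.08  0.43  1.99 -0.03  0.73 -1.59]
[[-0.004, 0.04, 0.999], [-0.017, 0.999, -0.04], [-1.0, -0.017, -0.004]] yaw of tool y 87.68
```

View pics/m4.png

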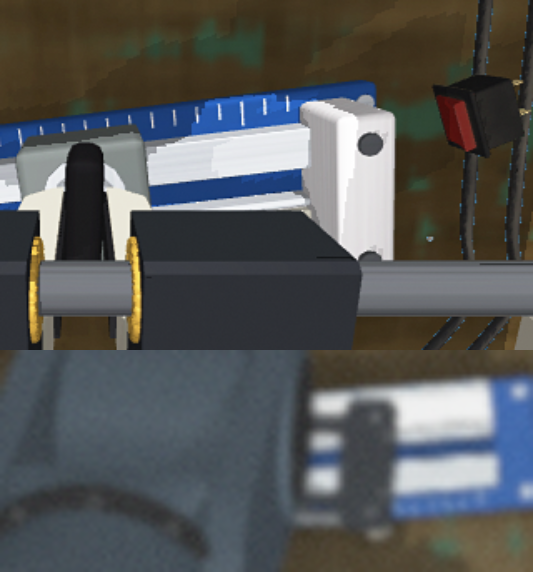

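Home contact is confirmed: steady 11 N at y=0.0034 with no creep, and about 7 cm of gap to the stop in the picture. Next I'll turn clockwise while pushing lightly towards the stop.

arm_command(motion=[{"x": 0,"y": 0.08,"z": -0.01,"rx": 7,"ry": 0,"rz": 0.4,"claw": 1},{"x": 0,"y": 0.08,"z": -0.02,"rx": 7,"ry": 0,"rz": 0.4,"claw": 1},{"x": 0,"y": 0.08,"z": -0.03,"rx": 7,"ry": 0,"rz": 0.3,"claw": 1},{"x": 0,"y": 0.07,"z": -0.04,"rx": 7,"ry": 0,"rz": 0,"claw": 1},{"x": 0,"y": 0.07,"z": -0.05,"rx": 7,"ry": 0,"rz": 0,"claw": 1},{"x": 0,"y": 0.06,"z": -0.05,"rx": 7,"ry": 0,"rz": 0,"claw": 1},{"x": 0,"y": 0.05,"z": -0.06,"rx": 7,"ry": 0,"rz": 0,"claw": 1},{"x": 0,"y": 0.05,"z": -0.07,"rx": 0,"ry": 0,"rz": 0,"claw": 1}], squeeze=45)

```text
t: 11.65
eef_pos: [0.4643, 0.0038, 0.0713]
ee_rot: [0.634, 0.314, 0.631, -0.318]
force: [0.1, -9.5, 0.0]
grip_width: 0.129
```

```bash
python3 - <<'E'
from h import *; from bench import ctrl,eyes
s=ctrl.sense();R=st(s)
E
```

```text
t 11.65 p [0.4643 0.0038 0.0713] F [ 0.08 -9.55  0.01] M [-1.668  0.08  -0.052] g 0.129 j [-0.09  0.42  1.99 -0.01  0.73 -0.72]
[[0.001, 0.8, 0.6], [-0.007, 0.6, -0.8], [-1.0, -0.003, 0.006]] yaw of tool y 36.88
```

arm_command(motion=[{"x": 0,"y": 0.04,"z": -0.07,"rx": 7,"ry": 0,"rz": 0,"claw": 1},{"x": 0,"y": 0.03,"z": -0.07,"rx": 7,"ry": 0,"rz": 0,"claw": 1},{"x": 0,"y": 0.02,"z": -0.08,"rx": 7,"ry": 0,"rz": 0,"claw": 1},{"x": 0,"y": 0.02,"z": -0.08,"rx": 7,"ry": 0,"rz": 0,"claw": 1},{"x": 0,"y": 0.01,"z": -0.08,"rx": 7,"ry": 0,"rz": 0,"claw": 1},{"x": 0,"y": 0,"z": -0.08,"rx": 0,"ry": 0,"rz": 0,"claw": 1},{"x": 0,"y": 0,"z": -0.08,"rx": 0,"ry": 0,"rz": 0,"claw": 1},{"x": 0,"y": 0,"z": -0.08,"rx": 0,"ry": 0,"rz": 0,"claw": 1}])

```text
t: 12.45
eef_pos: [0.4648, 0.0041, 0.0713]
ee_rot: [0.507, 0.494, 0.498, -0.501]
force: [-0.2, -9.4, 1.2]
grip_width: 0.126
```

```bash
cat >> h.py <<'E'
def feel(n=6):
    from bench import ctrl,eyes
    v=[]
    for _ in range(n): s=ctrl.sense();v.append(s["ft_torque"][2]);eyes.capture("top")
    print("Mz",np.round(v,3),"mean",np.mean(v).round(3));st(ctrl.sense())
E
python3 -c "
from h import *;feel()"
```

```text
Mz [-0.067 -0.046 -0.022 -0.035 -0.111 -0.007] mean -0.048
t 12.75 p [0.4648 0.0041 0.0713] F [-0.58 -9.15  1.15] M [-1.294  0.128 -0.004] g 0.122 j [-0.08  0.43  1.99 -0.02  0.73 -0.07]
[[0.002, 1.0, 0.01], [-0.016, 0.01, -1.0], [-1.0, 0.001, 0.016]] yaw of tool y 0.56
```

arm_command(motion=[{"x": 0,"y": 0,"z": -0.06,"rx": 6,"ry": 0.5,"rz": 0,"claw": 1},{"x": 0,"y": -0.01,"z": -0.06,"rx": 6,"ry": 0.4,"rz": 0,"claw": 1},{"x": 0,"y": -0.02,"z": -0.06,"rx": 6,"ry": 0,"rz": 0,"claw": 1},{"x": 0,"y": -0.02,"z": -0.05,"rx": 0,"ry": 0,"rz": 0,"claw": 1},{"x": 0,"y": -0.02,"z": -0.05,"rx": 0,"ry": 0,"rz": 0,"claw": 1},{"x": 0,"y": -0.02,"z": -0.05,"rx": 0,"ry": 0,"rz": 0,"claw": 1},{"x": 0,"y": -0.02,"z": -0.05,"rx": 0,"ry": 0,"rz": 0,"claw": 1},{"x": 0,"y": -0.02,"z": -0.05,"rx": 0,"ry": 0,"rz": 0,"claw": 1}])

```text
t: 13.55
eef_pos: [0.465, 0.0039, 0.0713]
ee_rot: [-0.418, -0.572, -0.413, 0.573]
force: [-1.2, -6.1, 0.3]
grip_width: 0.121
```

```bash
python3 -c "
from h import *;feel()"
```

```text
Mz [ 0.008 -0.043 -0.081 -0.005  0.049 -0.01 ] mean -0.014
t 13.85 p [0.465  0.0039 0.0713] F [-0.88 -6.23  0.75] M [-1.056  0.082  0.013] g 0.126 j [-0.09  0.42  1.99 -0.01  0.72  0.23]
[[0.004, 0.951, -0.31], [-0.007, -0.31, -0.951], [-1.0, 0.005, 0.005]] yaw of tool y -18.09
```

arm_command(motion=[{"x": 0,"y": -0.02,"z": -0.06,"rx": 6,"ry": 0.3,"rz": 0,"claw": 1},{"x": 0,"y": -0.03,"z": -0.05,"rx": 6,"ry": 0,"rz": 0,"claw": 1},{"x": 0,"y": -0.03,"z": -0.05,"rx": 6,"ry": 0,"rz": 0,"claw": 1},{"x": 0,"y": -0.04,"z": -0.04,"rx": 0,"ry": 0,"rz": 0,"claw": 1},{"x": 0,"y": -0.04,"z": -0.04,"rx": 0,"ry": 0,"rz": 0,"claw": 1},{"x": 0,"y": -0.04,"z": -0.04,"rx": 0,"ry": 0,"rz": 0,"claw": 1},{"x": 0,"y": -0.04,"z": -0.04,"rx": 0,"ry": 0,"rz": 0,"claw": 1},{"x": 0,"y": -0.04,"z": -0.04,"rx": 0,"ry": 0,"rz": 0,"claw": 1}])

```text
t: 14.65
eef_pos: [0.4652, 0.0038, 0.0713]
ee_rot: [0.321, 0.633, 0.313, -0.631]
force: [-0.5, -7.0, 0.1]
grip_width: 0.126
```

```bash
python3 -c "
from h import *;feel()"
```

```text
Mz [-0.007 -0.024 -0.031 -0.026 -0.045  0.006] mean -0.021
t 14.95 p [0.4652 0.0038 0.0713] F [ 0.65 -6.94 -0.01] M [-1.024  0.097 -0.037] g 0.123 j [-0.09  0.42  1.99 -0.01  0.72  0.56]
[[0.006, 0.802, -0.598], [-0.008, -0.598, -0.802], [-1.0, 0.01, 0.003]] yaw of tool y -36.72
```

arm_command(motion=[{"x": 0,"y": -0.04,"z": -0.05,"rx": 6,"ry": 0,"rz": 0,"claw": 1},{"x": 0,"y": -0.04,"z": -0.04,"rx": 6,"ry": 0,"rz": 0,"claw": 1},{"x": 0,"y": -0.05,"z": -0.04,"rx": 6,"ry": 0,"rz": 0,"claw": 1},{"x": 0,"y": -0.05,"z": -0.03,"rx": 0,"ry": 0,"rz": 0,"claw": 1},{"x": 0,"y": -0.05,"z": -0.03,"rx": 0,"ry": 0,"rz": 0,"claw": 1},{"x": 0,"y": -0.05,"z": -0.03,"rx": 0,"ry": 0,"rz": 0,"claw": 1},{"x": 0,"y": -0.05,"z": -0.03,"rx": 0,"ry": 0,"rz": 0,"claw": 1},{"x": 0,"y": -0.05,"z": -0.03,"rx": 0,"ry": 0,"rz": 0,"claw": 1}])

```text
t: 15.75
eef_pos: [0.4654, 0.0036, 0.0714]
ee_rot: [0.217, 0.675, 0.205, -0.675]
force: [-0.7, -7.6, -0.5]
grip_width: 0.127
```

```bash
python3 -c "
from h import *;feel()"
```

```text
Mz [0.036 0.048 0.042 0.04  0.019 0.061] mean 0.041
t 16.05 p [0.4654 0.0036 0.0714] F [-0.49 -6.46 -0.43] M [-0.957  0.161  0.079] g 0.127 j [-0.08  0.42  1.99 -0.02  0.72  0.9 ]
[[0.006, 0.569, -0.822], [-0.015, -0.822, -0.569], [-1.0, 0.016, 0.004]] yaw of tool y -55.31
```

arm_command(motion=[{"x": 0,"y": -0.05,"z": -0.03,"rx": 6,"ry": 0.2,"rz": -0.3,"claw": 1},{"x": 0,"y": -0.06,"z": -0.02,"rx": 6,"ry": 0.2,"rz": -0.3,"claw": 1},{"x": 0,"y": -0.06,"z": -0.02,"rx": 6,"ry": 0,"rz": 0,"claw": 1},{"x": 0,"y": -0.06,"z": -0.01,"rx": 0,"ry": 0,"rz": 0,"claw": 1},{"x": 0,"y": -0.06,"z": -0.01,"rx": 0,"ry": 0,"rz": 0,"claw": 1},{"x": 0,"y": -0.06,"z": -0.01,"rx": 0,"ry": 0,"rz": 0,"claw": 1},{"x": 0,"y": -0.06,"z": -0.01,"rx": 0,"ry": 0,"rz": 0,"claw": 1},{"x": 0,"y": -0.06,"z": -0.01,"rx": 0,"ry": 0,"rz": 0,"claw": 1}])

```text
t: 16.85
eef_pos: [0.4656, 0.0034, 0.0715]
ee_rot: [0.104, 0.702, 0.096, -0.698]
force: [0.1, -6.8, -0.1]
grip_width: 0.126
```

```bash
python3 -c "
from h import *;feel(8)"
```

```text
Mz [0.038 0.032 0.084 0.081 0.117 0.151 0.047 0.054] mean 0.076
t 17.25 p [0.4656 0.0034 0.0715] F [ 0.08 -8.39 -0.36] M [-1.023  0.116  0.087] g 0.127 j [-0.09  0.42  1.99 -0.01  0.72  1.21]
[[0.008, 0.279, -0.96], [-0.01, -0.96, -0.279], [-1.0, 0.012, -0.005]] yaw of tool y -73.81
```

arm_command(motion=[{"x": 0,"y": -0.06,"z": -0.01,"rx": 4,"ry": 0.2,"rz": -0.3,"claw": 1},{"x": 0,"y": -0.06,"z": -0.01,"rx": 4,"ry": 0,"rz": 0,"claw": 1},{"x": 0,"y": -0.06,"z": 0,"rx": 4,"ry": 0,"rz": 0,"claw": 1},{"x": 0,"y": -0.06,"z": 0,"rx": 0,"ry": 0,"rz": 0,"claw": 1},{"x": 0,"y": -0.06,"z": 0,"rx": 0,"ry": 0,"rz": 0,"claw": 1},{"x": 0,"y": -0.06,"z": 0,"rx": 0,"ry": 0,"rz": 0,"claw": 1},{"x": 0,"y": -0.06,"z": 0,"rx": 0,"ry": 0,"rz": 0,"claw": 1},{"x": 0,"y": -0.06,"z": 0,"rx": 0,"ry": 0,"rz": 0,"claw": 1}])

```text
t: 18.05
eef_pos: [0.4656, 0.0033, 0.0716]
ee_rot: [0.029, 0.71, 0.02, -0.703]
force: [-0.2, -6.5, 0.5]
grip_width: 0.126
```

```bash
python3 -c "
from h import *;feel(12)"
```

```text
Mz [0.161 0.165 0.184 0.184 0.192 0.179 0.138 0.134 0.196 0.236 0.153 0.154] mean 0.173
t 18.65 p [0.4656 0.0033 0.0716] F [-0.04 -7.06  0.91] M [-0.962  0.205  0.095] g 0.124 j [-0.09  0.42  1.99 -0.02  0.72  1.43]
[[0.01, 0.07, -0.997], [-0.012, -0.997, -0.07], [-1.0, 0.013, -0.009]] yaw of tool y -85.97
```

The push-back has risen to about 0.17 N m from a loose baseline of about −0.02, which is inside the firm band. I'll release and back off.

arm_command(motion=[{"x": 0,"y": 0,"z": 0,"rx": 0,"ry": 0,"rz": 0,"claw": 0.3},{"x": 0,"y": 0,"z": 0,"rx": 0,"ry": 0,"rz": 0,"claw": 0.3},{"x": 0,"y": 0,"z": 0,"rx": 0,"ry": 0,"rz": 0,"claw": 0.3},{"x": -1,"y": 0,"z": 0,"rx": 0,"ry": 0,"rz": 0,"claw": 0.3},{"x": -2,"y": 0,"z": 0,"rx": 0,"ry": 0,"rz": 0,"claw": 0.3},{"x": -3,"y": 0,"z": 0,"rx": 0,"ry": 0,"rz": 0,"claw": 0.3},{"x": -3,"y": 0,"z": 0,"rx": 0,"ry": 0,"rz": 0,"claw": 0.3},{"x": 0,"y": 0,"z": 0,"rx": 0,"ry": 0,"rz": 0,"claw": 0.3}])

```text
t: 19.45
eef_pos: [0.4643, 0.005, 0.1668]
ee_rot: [0.029, 0.709, 0.021, -0.704]
force: [-0.1, -0.6, -0.6]
grip_width: 0.348
```

arm_command(motion=[{"x": 0,"y": 3,"z": 2,"rx": 0,"ry": 0,"rz": 0,"claw": 0.3},{"x": 0,"y": 3,"z": 2,"rx": 0,"ry": 0,"rz": 0,"claw": 0.3},{"x": 0,"y": 3,"z": 2,"rx": 0,"ry": 0,"rz": 0,"claw": 0.3},{"x": 0,"y": 3,"z": 2,"rx": 0,"ry": 0,"rz": 0,"claw": 0.3},{"x": 0,"y": 3,"z": 2,"rx": 0,"ry": 0,"rz": 0,"claw": 0.3},{"x": 0,"y": 3,"z": 2,"rx": 0,"ry": 0,"rz": 0,"claw": 0.3},{"x": 0,"y": 3,"z": 0,"rx": 0,"ry": 0,"rz": 0,"claw": 0.3},{"x": 0,"y": 0,"z": 0,"rx": 0,"ry": 0,"rz": 0,"claw": 0.3}])

```text
t: 20.25
eef_pos: [0.3548, -0.2188, 0.1688]
ee_rot: [0.03, 0.71, 0.022, -0.703]
force: [-0.0, 0.8, 0.3]
grip_width: 0.35
```

```bash
python3 - <<'E'
from h import *; from bench import ctrl,eyes
import cv2
feel(1)
w=eyes.capture("wrist")["img"][:,:,::-1]; t=eyes.capture("top")["img"][180:240,140:270,::-1]
cv2.imwrite("pics/m5.png",np.vstack([cv2.resize(w[:330],(560,330)),cv2.resize(t,(560,258),interpolation=cv2.INTER_CUBIC)]))
E
```

```text
Mz [0.033] mean 0.033
t 20.3 p [ 0.3544 -0.2172  0.1685] F [ 0.55 -0.07 -0.75] M [ 0.006 -0.013 -0.045] g 0.349 j [-0.66  0.17  2.04 -0.    0.92  0.84]
[[0.01, 0.074, -0.997], [-0.009, -0.997, -0.074], [-1.0, 0.01, -0.01]] yaw of tool y -85.75
```

View pics/m5.png

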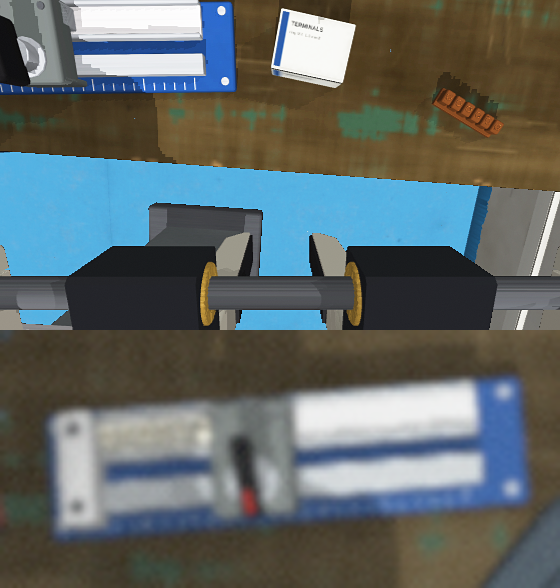

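The last picture shows the strip filling the space between stop and jaw (cols 105–212). The knob has turned about half a turn with its red end now towards the robot at (250,500), and the box is unmoved. I'm handing in.

```bash
python3 -c "
from bench import order;print(order.finish_job())"
```

```text
the job is handed in; nothing more can be done
None
```

I handed the job in at about 20 s of the 64 s. The strip is against the end stop and the carriage is clamped there. No verdict was reported.

- **Slide:** I gripped the knob and slid the carriage until it stopped dead at about 11 N with no further creep. The travel came out near 118 mm from my estimated start point, against the 123 mm given. My camera estimate had predicted about 117 mm, so I took this as home.
- **Clamp:** I turned the knob about 3 rad clockwise in one grip, pushing towards the stop at 6–10 N throughout. The paused push-back read about −0.02 N m while loose, then 0.04, 0.08 and finally about 0.17 N m. Single readings vary by about ±0.04 N m and the rise was uneven, but the average is inside the 0.10–0.20 band.
- **Last picture:** The strip fills the gap between stop and jaw with none visible. The carton is where it was. I did not check the switch or nippers again at the end, but the arm never touched them.
- **What went wrong:** On the first grip the fingertips appeared to catch the washer, not the knob (opening about 22 mm). I opened, lifted about 9 mm and gripped again, and the opening then matched the 12 mm bar.

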